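# Lay the clean ceramic roll down in its cradle

### The job

The white ceramic roll of the three-roll mill has drained, standing on end in its aluminium cradle. With the fingers, tip it over towards the cradle's two sloping white rails and ease it down gently onto its side between them, never letting it drop, because ceramic chips; then push it along the rails until its foot is against the end plate. Do not grip, lift or carry the roll, leave the other things where they are, and finish with the hand clear.

Things in the scene. Friction and masses are not known exactly. Their poses are not given: they have to be found in the camera images.
- roll: Centre of the loose white ceramic roll: a plain hollow tube, 66 mm outside, 54 mm bore (6 mm wall) open at both ends, 190 mm long, about 0.8 kg. It starts standing upright in the cradle. Its z axis runs along the tube from the foot (the end it stands on at the start) to the top end; its yaw about that axis means nothing.
- roll_foot (a point): Centre of the roll's foot end, in the plane of its end face, 95 mm from roll. At the start it is at the level of the cradle's base plate, and the roll's side is 5 to 12 mm from the end plate.
- roll_top (a point): Centre of the roll's other end, the upper one at the start, in the plane of its end face, 95 mm from roll.
- cradle_stop (a point): Fixed aluminium cradle for one roll, base plate 104 mm wide, 12 mm thick. The point: on the centre line where the inner face of the upright end plate (92 mm wide, 70 mm tall) meets the base plate's top. z up; x along the cradle, out through the end plate, roughly to the robot's left; the front is towards -x (roughly right), where the base plate ends at x = -205 mm. Home, the roll's foot face touches the end plate.
- cradle_bay (a point): Flat bay where the roll stands: 37 mm in front of the end plate, at base plate level, axes as cradle_stop. Low side lips, 14 mm tall and 78 mm apart. Tipped about its front foot edge, the roll first comes down with its foot face about 60 to 80 mm from the end plate and must then be slid home, which takes 4 to 10 N.
- cradle_rails (a point): Middle of the two white rails, on the centre line at base plate level, 135 mm in front of the end plate, axes as cradle_stop. The rails (110 mm long, from 80 to 190 mm in front of the end plate) slope at 45 degrees as an open V, tops 68 mm apart, 24 mm above the base plate. The roll lies in them with its axis level on the centre line, 37 mm above the base plate.
- paste_jar: Bystander, to be left alone: white screw-lid plastic jar, 60 mm across, 50 mm tall, standing beside the cradle on the robot's side; origin under its middle.
- amber_bottle: Bystander, to be left alone: amber glass bottle with black cap, 58 mm across, 125 mm tall, standing beside the cradle on the side away from the robot, near the standing roll; origin under its middle.
- paste_spatula: Bystander, to be left alone: spatula with dark handle lying beside the front of the cradle on the side away from the robot; origin under its middle.
- spanner: Bystander, to be left alone: steel spanner lying left of the cradle; origin under its middle.
- collar: Bystander, to be left alone: steel shaft collar 60 mm across and 18 mm thick lying flat, left, near the robot; origin under its middle.
- beaker: Bystander, to be left alone: open steel beaker, 72 mm across, 85 mm tall, right of the cradle; origin under its middle.
- brush: Bystander, to be left alone: cleaning brush lying on the right, near the robot; origin under its middle.
- sample_jar: Bystander, to be left alone: small clear jar with white lid, 48 mm across, 60 mm tall, left of the cradle; origin under its middle.
Things that resemble listed ones, but are neither listed nor needed, are in the scene too. Of the things that look like the roll, the middle-sized one is meant.

How it is judged:
At the end, for the whole second after the job is handed in: The roll lies level (within 4 degrees) in both rails with its top end to the front, its axis within 5 mm of the cradle's centre line and 32 to 42 mm above the base plate, its foot end face within 5 mm of the end plate, and at rest (angle between roll's own z axis and vertical between 1.5 and 1.64 rad and x of roll_foot in the frame of cradle_stop above -0.005 m and x of roll in the frame of cradle_stop below -0.085 m and y of roll_foot in the frame of cradle_stop between -0.005 and 0.005 m and z of roll_foot in the frame of cradle_stop between 0.032 and 0.042 m and y of roll_top in the frame of cradle_stop between -0.005 and 0.005 m and z of roll_top in the frame of cradle_stop between 0.032 and 0.042 m and linear speed of roll below 0.01 m/s and angular speed of roll below 0.1 rad/s); the robot touches nothing.
It fails at once if the roll falls or drops instead of being eased down (its middle moves faster than 0.25 m/s) (linear speed of roll above 0.25 m/s).
It fails at once if the roll is lifted (its middle rises more than about 20 mm above its standing height, or its foot leaves the cradle) (height (world z) of roll above 0.128 m or height (world z) of roll_foot above 0.075 m).
It fails at once if the roll is gripped or pressed hard (over 30 N by the fingers while its foot is more than 12 mm from the end plate, over 60 N at any time) (contact force between the fingers and roll above 60 N or (contact force between the fingers and roll above 30 N and x of roll_foot in the frame of cradle_stop below -0.012 m)).
It fails at once if another thing is moved by more than 20 mm or knocked over (distance of any of paste_jar, amber_bottle, paste_spatula, spanner, collar, beaker, brush, sample_jar from where it was at the start of the episode above 0.02 m).
It also fails if it takes over 64 s, if anything falls off the work surface, if the arm or the gripper's body presses on something with over 40 N, if the wrist force passes 120 N, or if a joint passes its speed limit or range.

### The arm

A 7-joint arm with a two-finger parallel gripper is mounted at the origin on the work surface. World frame = base frame: x ahead of the robot, y to its left, z up, the work surface at z = 0. Lengths are in m, angles in rad, forces in N, time in s.
With the tool pointing down it reaches from about 0.35 to 0.775 m from the base axis. Payload 3.1 kg.
Tool frame: the origin (TCP) lies between the finger pads; the fingertips stand finger_overhang ahead of it and the grasp point (between the pads) lies 6 mm ahead of it (finger_overhang is the distance from the TCP to the fingertips, in m); z points along the fingers, y is the line along which they close (so a half turn about z gives the same grasp; the last joint's range is limited). The gripper opens to 85 mm and grips with 20 to 120 N. Pads are 22 mm wide; open, the fingers measure 114 mm over their backs; the gripper's body (76 mm by 85 mm) begins 54 mm behind the grasp point. The pads swing forward as they close: fully open they stand 13 mm farther back than shut.
Start: joints at [1.091, 0.311, 0.014, 1.512, -0.004, 1.319, -0.027], TCP at [0.233, -0.498, 0.256] pointing down, gripper open.
Joint ranges: [-2.7, 2.7], [-0.3, 1.91], [-1.27, 1.3], [0.12, 2.57], [-1.44, 4.58], [0.2, 2.03], [-3.05, 3.05]. Speed limits (rad/s): [2.79, 2.79, 3.14, 3.14, 3.14, 3.14, 3.14].

### API

Orientations are given as a unit quaternion [w, x, y, z].
In Python, from bench import * gives the robot as it stands.
- The arm moves only by the tool move_arm, never from a script. Its argument "targets" is a list of rows, each an object with "grip": the opening, from 0 (shut) to 1 (fully open); "dp": the shift along the tool's x, y, z normalised to -1 to 1, where 1 is 0.12 m, a list of three; "roll": the turn about the tool's z normalised to -1 to 1, where 1 is 180 degrees. A call has 1 to 8 rows; each row is the pose to reach, as a shift and turn from the pose commanded when the call began, along the tool's axes at that moment, turning the shorter way round; what a row does not reach only later rows make up. A row lasts 1/8 s, in which the tool goes at most 62.5 mm and 10.7 degrees, less where a joint would pass 70% of its speed; a pose out of reach is approached as far as the arm can. A call with a number of a shift or a turn outside -1 to 1 is refused whole. A call with a gripper value outside its range is refused whole. The fingers move at their own pace and stop on an object; "newtons" is the grip in N (left out, the last holds). Time passes only in rows, so rows that repeat a pose let the fingers close. It gives the time, the measured TCP pose, the force, the opening and the grip force at its end, in the units of the state.
- observe(): the state, without advancing time (a new reading comes with each control period).
- camera(name): name is "side" or "top" or "wrist"; returns a dict with "color" (420x560x3 uint8, red, green, blue), "intrinsics" (3x3 intrinsics, pixels), "dist" ([k1, k2, p1, p2, k3] as OpenCV has them; the pictures are not rectified), "R" (3x3) and "t" (3): a world point X has camera coordinates R X + t. Camera axes: x right, y down, z forward; pixel columns grow to the right and rows downward; lengths in m; the calibration is good to about 2 mm. A picture is of the moment at which its call begins. There is no depth.
- finish_job(): hands the job in; it is judged then, once.
The state is a dict: "clock": time; "qpos": joint angles; "dq": joint speeds; "joint_torque": joint torques, N m; "eef_pos": TCP position; "tool_rot": TCP orientation; "ft_force": force on the tool from outside, world axes, zero at the start; "moment": the same for the moment, N m; "opening": finger opening in m; "grasp_force": force on a finger pad.
Only numpy, scipy, OpenCV 4.12 (cv2) and the standard library are available. Lean on these libraries where they do the work, as an engineer would, in place of code of your own. Each camera call takes 0.05 s, during which the arm holds its last target. There are 200 camera calls.

## Working session

There is one attempt and no reset: what is moved stays moved. The work goes in short steps, Python scripts to look and compute and a tool call to move; the robot and the scene stay as the last step left them, time stands still between calls to the robot, and variables do not carry over. Pictures are saved under pics/ and viewed, at most 10 in all, crops included, and the job is handed in when it is done.

Besides the shell and the picture viewer there is one more tool, called after "Request:" in YAML: its name, and indented under it one key for each argument. move_arm: Moves the arm, as the interface text tells. Its arguments: {"type":"object","properties":{"targets":{"type":"array","items":{"type":"object","properties":{"grip":{"type":"number"},"dp":{"type":"array","items":{"type":"number"}},"roll":{"type":"number"}}}},"newtons":{"type":"number"}},"required":["targets"]}

```bash
ls; mkdir -p pics; python3 - <<'E'
from bench import *
import cv2,numpy as np
s=observe();print({k:np.round(v,3).tolist() for k,v in s.items()}, [k for k in globals() if 'over' in k], globals().get('finger_overhang'))
for n in('side','top'):
    c=camera(n);cv2.imwrite(f'pics/{n}0.png',c['color'][:,:,::-1]);print(n,c['intrinsics'],c['dist'],c['R'],c['t'],-c['R'].T@c['t'])
E
```

```text
pics
{'clock': 0.0, 'qpos': [1.091, 0.312, 0.014, 1.513, -0.004, 1.319, -0.027], 'dq': [0.001, 0.001, -0.0, 0.001, -0.001, -0.001, 0.0], 'joint_torque': [0.0, -37.991, 0.146, -23.059, 0.012, 0.014, 0.0], 'eef_pos': [0.233, -0.498, 0.255], 'tool_rot': [-0.001, 0.976, 0.217, -0.0], 'ft_force': [0.369, -0.413, -0.413], 'moment': [-0.03, 0.018, -0.061], 'grasp_force': 0.0, 'opening': 0.086} ['finger_overhang'] 0.025
side [[441.41333672   0.         280.89070096]
 [  0.         441.41333672 209.44270863]
 [  0.           0.           1.        ]] [0.00797404 0.         0.         0.         0.        ] [[ 0.98539478 -0.1702053  -0.00522408]
 [-0.13459182 -0.75968534 -0.63621004]
 [ 0.10431767  0.62762117 -0.77149821]] [-0.54572156  0.18311741  1.50489552] [ 0.40541009 -0.89827738  1.27467445]
top [[456.89401249   0.         277.7424581 ]
 [  0.         456.89401249 207.20190031]
 [  0.           0.           1.        ]] [-0.14675183  0.          0.          0.          0.        ] [[-0.10472164 -0.9944929  -0.00415409]
 [-0.97167411  0.10320683 -0.21259769]
 [ 0.21185562 -0.01822715 -0.97713099]] [0.05120894 0.58026315 1.1341704 ] [0.32890899 0.0117125  1.23180837]
```

View pics/side0.png

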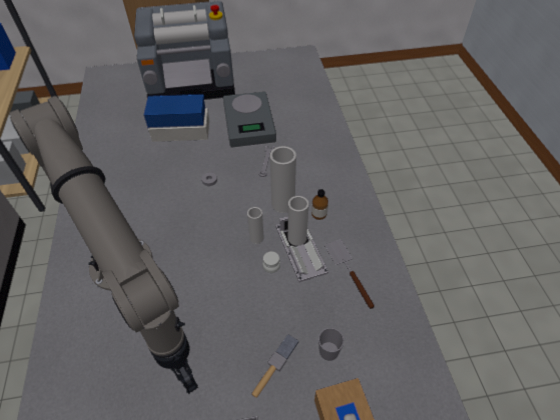

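View pics/top0.png

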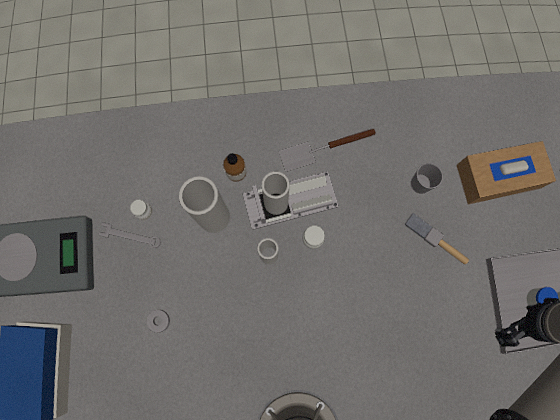

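The tubes that look like the roll in the top view are a large one at (199,195), a middle one standing in the cradle at (275,190) and a small one at (268,248). I choose the middle one in the cradle. Next is a close crop to check that choice.

```bash
python3 - <<'E'
import cv2,numpy as np
t=cv2.imread('pics/top0.png')[150:270,225:355]; s=cv2.imread('pics/side0.png')[180:290,240:350]
t=cv2.resize(t,None,fx=4,fy=4,interpolation=cv2.INTER_CUBIC);s=cv2.resize(s,(280,280),interpolation=cv2.INTER_CUBIC)
o=np.zeros((480,800,3),np.uint8);o[:,:520]=t;o[:280,520:]=s;cv2.imwrite('pics/crop0.png',o)
E
```

```text
(no output)
```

View pics/crop0.png

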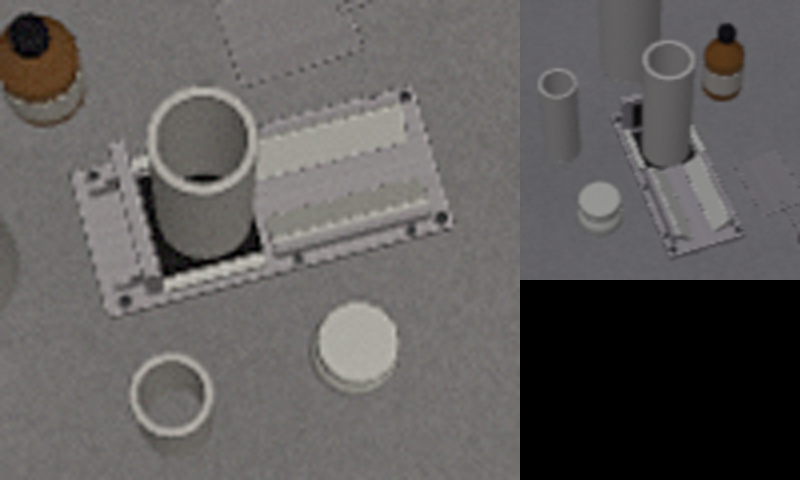

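```bash
cat > h.py <<'E'
from bench import *
import cv2,numpy as np
def ray(c,uv,z):
    p=cv2.undistortPoints(np.array(uv,float).reshape(-1,1,2),c['intrinsics'],c['dist'])[:,0]
    d=np.c_[p,np.ones(len(p))]@c['R']; o=-c['R'].T@c['t']
    return o+d*((np.reshape(z,(-1,1))-o[2])/d[:,2:])
E
python3 - <<'E'
from h import *
c=camera('top')
cr=lambda a:(np.array(a,float)-1.5)/4+[225,150]
P=ray(c,cr([(409,88),(452,225),(75,175),(113,317)]),.012);print(P.round(4))
m1=(P[0]+P[1])/2;m2=(P[2]+P[3])/2;d=(m2-m1);print(np.linalg.norm(P[0]-P[1]),np.linalg.norm(P[2]-P[3]),np.linalg.norm(d));d/=np.linalg.norm(d)
print('front',m1,'dir',d,np.arctan2(d[1],d[0]),'stop',m1+.205*d)
E1=ray(c,cr([(118,145),(153,288)]),.082);print('endplate top',E1,E1.mean(0))
T=ray(c,cr([(203,140)]),.202);print('roll top',T, 'x,y in cradle',(T-m1-.205*d)[0]@d)
# bystanders
g=ray(c,[(314.5,234),(268,248),(234,158),(199,193)],[.05,.12,.125,.25]);print(g.round(3))
S=camera('side');Q=ray(S,np.array([(668,61)])-np.array([520,0]),0) if 0 else ray(S,[(240+148/280*110,180+61/280*110)],.202);print('roll top side',Q)
E
```

```text
[[ 0.6798 -0.1578  0.012 ]
 [ 0.5798 -0.1746  0.012 ]
 [ 0.6421  0.079   0.012 ]
 [ 0.5408  0.0622  0.012 ]]
0.10143168374111862 0.10273802912426903 0.2398267660270417
front [ 0.62976825 -0.16615553  0.012     ] dir [-0.15975238  0.98715712  0.        ] 1.7312361366284552 stop [0.59701902 0.03621168 0.012     ]
endplate top [[0.64122978 0.0454763  0.082     ]
 [0.54465713 0.03205362 0.082     ]] [0.59294345 0.03876496 0.082     ]
roll top [[ 0.60636908 -0.00764981  0.202     ]] x,y in cradle -0.04479187813754435
[[ 0.504 -0.098  0.05 ]
 [ 0.471  0.025  0.12 ]
 [ 0.708  0.088  0.125]
 [ 0.592  0.164  0.25 ]]
roll top side [[ 0.60834389 -0.01295993  0.202     ]]
```

The crop confirms it: an open white tube stands in the cradle bay, with its rim centre at crop (203,140), the end plate to its left and the V rails to its right. Next I move to a hover above it, turning the tool so that its x axis lies along the cradle.

Request:
move_arm:
  targets:
    - {"dp": [0.25, -0.12, -0.1], "roll": -0.06, "grip": 0.13}
    - {"dp": [0.5, -0.25, -0.15], "roll": -0.12, "grip": 0.13}
    - {"dp": [0.7, -0.35, -0.2], "roll": -0.18, "grip": 0.13}
    - {"dp": [0.95, -0.5, -0.2], "roll": -0.24, "grip": 0.13}
    - {"dp": [0.95, -0.5, -0.2], "roll": -0.3, "grip": 0.13}
    - {"dp": [0.95, -0.5, -0.2], "roll": -0.36, "grip": 0.13}
    - {"dp": [0.95, -0.5, -0.2], "roll": -0.412, "grip": 0.13}
    - {"dp": [0.95, -0.5, -0.2], "roll": -0.412, "grip": 0.13}
  newtons: 20

```text
clock: 1.2
eef_pos: [0.3108, -0.3954, 0.2801]
tool_rot: [-0.0, 0.649, 0.761, 0.0]
ft_force: [0.4, -0.3, 0.5]
opening: 0.0114
grasp_force: 0.0
```

Request:
move_arm:
  targets:
    - {"dp": [0.45, 0.3], "grip": 0.13}

```text
invalid input at $.targets[0]: expected keys grip, dp, roll
```

Request:
move_arm:
  targets:
    - {"dp": [0.45, 0.49, 0], "grip": 0.13}
    - {"dp": [0.93, 0.98, 0], "grip": 0.13}
    - {"dp": [0.93, 0.98, 0], "grip": 0.13}

```text
invalid input at $.targets[0]: expected keys grip, dp, roll
```

Request:
move_arm:
  targets:
    - {"dp": [0.45, 0.49, 0], "grip": 0.13}
    - {"dp": [0.93, 0.98, 0], "grip": 0.13}
    - {"dp": [0.93, 0.98, 0], "grip": 0.13}

```text
invalid input at $.targets[0]: expected keys grip, dp, roll
```

Request:
move_arm:
  targets:
    - {"dp": [0.45, 0.49, 0], "roll": 0, "grip": 0.13}
    - {"dp": [0.93, 0.98, 0], "roll": 0, "grip": 0.13}
    - {"dp": [0.93, 0.98, 0], "roll": 0, "grip": 0.13}

```text
clock: 1.58
eef_pos: [0.4111, -0.2629, 0.2804]
tool_rot: [0.0, 0.647, 0.762, 0.001]
ft_force: [0.1, -0.5, -0.1]
opening: 0.011
grasp_force: 0.0
```

Request:
move_arm:
  targets:
    - {"dp": [0.45, 0.49, 0], "roll": 0, "grip": 0.13}
    - {"dp": [0.93, 0.98, 0], "roll": 0, "grip": 0.13}
    - {"dp": [0.93, 0.98, 0], "roll": 0, "grip": 0.13}

```text
clock: 1.95
eef_pos: [0.5088, -0.1334, 0.2804]
tool_rot: [-0.0, 0.647, 0.762, 0.001]
ft_force: [0.6, -1.1, -0.2]
opening: 0.0107
grasp_force: 0.0
```

Request:
move_arm:
  targets:
    - {"dp": [0.4, 0.45, 0], "roll": 0, "grip": 0.13}
    - {"dp": [0.6, 0.98, 0], "roll": 0, "grip": 0.13}
    - {"dp": [0.6, 0.98, 0], "roll": 0, "grip": 0.13}
    - {"dp": [0.6, 0.98, 0], "roll": 0, "grip": 0.13}

```text
clock: 2.45
eef_pos: [0.6119, -0.0469, 0.2795]
tool_rot: [-0.001, 0.648, 0.762, -0.001]
ft_force: [0.1, -0.3, -0.5]
opening: 0.0116
grasp_force: 0.0
```

```bash
python3 - <<'E'
from h import *
s=observe();print(s['eef_pos'],s['qpos'])
w=camera('wrist');t=camera('top');cv2.imwrite('pics/w1.png',w['color'][:,:,::-1]);cv2.imwrite('pics/t1.png',t['color'][:,:,::-1])
print(-w['R'].T@w['t'],w['R'])
E
```

```text
[ 0.61185998 -0.04693011  0.27946557] [ 0.34871895  0.47815124 -0.47474335  1.26177642  0.21326356  1.45226352
  0.05586406]
[0.60077948 0.02038673 0.39729452] [[ 9.87084155e-01  1.60201259e-01 -6.53686522e-04]
 [ 1.54472366e-01 -9.50688041e-01  2.68943372e-01]
 [ 4.24636148e-02 -2.65570718e-01 -9.63155769e-01]]
```

View pics/w1.png

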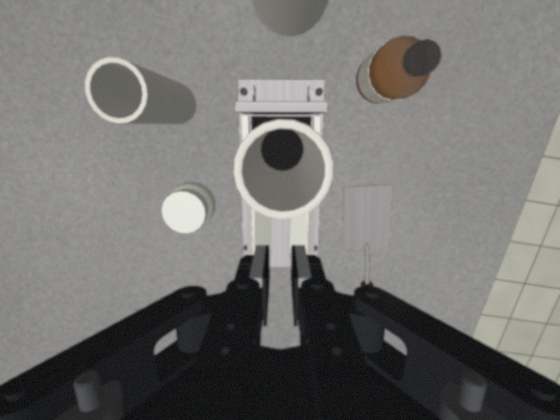

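The wrist view looks straight along the cradle. The rim centre is near (283,168), the end plate's top edge is at rows 102–111, and the fingers are at columns 258 and 302, clear of everything.

```bash
python3 - <<'E'
from h import *
w=camera('wrist')
P=ray(w,[(234,168),(332,168),(283,120),(283,218)],.202);print(P.round(4),P.mean(0),np.linalg.norm(P[0]-P[1]),np.linalg.norm(P[2]-P[3]))
B=ray(w,[(236.5,106.5),(326.5,106.5)],.082);print('plate top mid-thickness',B,B.mean(0))
C=ray(w,[(238.5,81),(324.5,81)],.012);print('rear base',C,C.mean(0),np.linalg.norm(C[0]-C[1]))
F=ray(w,[(236.5,111),(326.5,111)],.082).mean(0);d=np.array([-.16,.987,0]);y=np.array([-.987,-.16,0])
print('inner face',F); R=P.mean(0); print('roll rel plate x',(R-F)@d,'y rel rear base',(R-C.mean(0))@y,'y rel plate',(R-F)@y)
o=observe()['eef_pos'];print('need tool x,y',(R-o)@d,(R-o)@-y,'stop est',F)
E
```

```text
[[ 0.5746 -0.0134  0.202 ]
 [ 0.6378 -0.0033  0.202 ]
 [ 0.6014  0.0213  0.202 ]
 [ 0.6117 -0.0421  0.202 ]] [ 0.60637839 -0.00936395  0.202     ] 0.06392618729409577 0.06420784004976433
plate top mid-thickness [[0.55439431 0.02870726 0.082     ]
 [0.64305743 0.04282231 0.082     ]] [0.59872587 0.03576479 0.082     ]
rear base [[0.54318114 0.06014519 0.012     ]
 [0.6445358  0.07627873 0.012     ]] [0.59385847 0.06821196 0.012     ] 0.10263069360479324
inner face [0.59940498 0.03153725 0.082     ]
roll rel plate x -0.041485235207668406 y rel rear base 5.498436900476175e-05 y rel plate -0.00033855950019361005
need tool x,y 0.04049280242002474 0.002080115627654662 stop est [0.59940498 0.03153725 0.082     ]
```

Request:
move_arm:
  targets:
    - {"dp": [0.337, 0.017, 0], "roll": 0, "grip": 0.13}
    - {"dp": [0.337, 0.017, 0], "roll": 0, "grip": 0.13}
    - {"dp": [0.337, 0.017, 0.2], "roll": 0, "grip": 0.13}
    - {"dp": [0.337, 0.017, 0.4], "roll": 0, "grip": 0.13}
    - {"dp": [0.337, 0.017, 0.5], "roll": 0, "grip": 0.13}
    - {"dp": [0.337, 0.017, 0.6], "roll": 0, "grip": 0.13}
    - {"dp": [0.337, 0.017, 0.7], "roll": 0, "grip": 0.13}
    - {"dp": [0.337, 0.017, 0.7], "roll": 0, "grip": 0.13}

```text
clock: 3.6
eef_pos: [0.6067, -0.0074, 0.1953]
tool_rot: [-0.001, 0.648, 0.762, -0.001]
ft_force: [1.2, -0.1, -0.5]
opening: 0.0112
grasp_force: 0.0
```

Request:
move_arm:
  targets:
    - {"dp": [-0.1, 0, 0], "roll": 0, "grip": 0.13}
    - {"dp": [-0.16, 0, 0], "roll": 0, "grip": 0.13}
    - {"dp": [-0.21, 0, -0.01], "roll": 0, "grip": 0.13}
    - {"dp": [-0.26, 0, -0.02], "roll": 0, "grip": 0.13}
    - {"dp": [-0.3, 0, -0.03], "roll": 0, "grip": 0.13}
    - {"dp": [-0.34, 0, -0.04], "roll": 0, "grip": 0.13}
    - {"dp": [-0.34, 0, -0.04], "roll": 0, "grip": 0.13}

```text
clock: 4.47
eef_pos: [0.6141, -0.0483, 0.2013]
tool_rot: [0.0, 0.648, 0.761, -0.0]
ft_force: [-0.2, -0.2, -1.1]
opening: 0.0114
grasp_force: 0.3
```

```bash
python3 - <<'E'
from h import *
s=observe();print(s['eef_pos'],s['ft_force'])
c=camera('side')['color'][170:300,240:360,::-1];t=camera('top')['color'][140:260,225:355,::-1]
o=np.zeros((390,800,3),np.uint8);o[:,:360]=cv2.resize(c,(360,390));o[:,370:790]=cv2.resize(t,(420,390));cv2.imwrite('pics/c2.png',o)
E
```

```text
[ 0.61410124 -0.04825196  0.20132992] [-0.21251038 -0.21284374 -1.0606393 ]
```

View pics/c2.png

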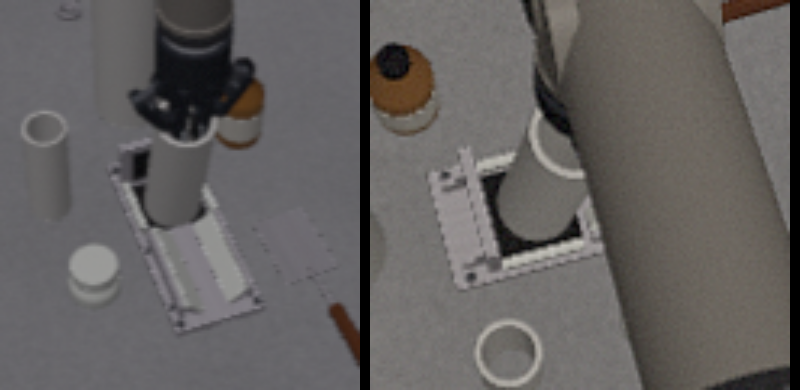

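The roll is tipping about its front foot edge, with the fingers in the bore; in the left crop it leans towards the rails and its foot is still on the bay. I continue slowly through the balance point.

Request:
move_arm:
  targets:
    - {"dp": [-0.04, 0, -0.01], "roll": 0, "grip": 0.13}
    - {"dp": [-0.08, 0, -0.02], "roll": 0, "grip": 0.13}
    - {"dp": [-0.12, 0, -0.03], "roll": 0, "grip": 0.13}
    - {"dp": [-0.15, 0, -0.04], "roll": 0, "grip": 0.13}
    - {"dp": [-0.18, 0, -0.045], "roll": 0, "grip": 0.13}
    - {"dp": [-0.21, 0, -0.05], "roll": 0, "grip": 0.13}
    - {"dp": [-0.24, 0, -0.05], "roll": 0, "grip": 0.13}
    - {"dp": [-0.27, 0, -0.05], "roll": 0, "grip": 0.13}

```text
clock: 5.58
eef_pos: [0.6191, -0.0797, 0.2071]
tool_rot: [0.0, 0.648, 0.762, -0.0]
ft_force: [0.6, 0.1, 0.5]
opening: 0.0115
grasp_force: 0.0
```

Request:
move_arm:
  targets:
    - {"dp": [-0.03, 0, 0], "roll": 0, "grip": 0.13}
    - {"dp": [-0.06, 0, 0.005], "roll": 0, "grip": 0.13}
    - {"dp": [-0.09, 0, 0.01], "roll": 0, "grip": 0.13}
    - {"dp": [-0.12, 0, 0.02], "roll": 0, "grip": 0.13}
    - {"dp": [-0.15, 0, 0.03], "roll": 0, "grip": 0.13}
    - {"dp": [-0.18, 0, 0.04], "roll": 0, "grip": 0.13}

```text
clock: 6.32
eef_pos: [0.6226, -0.1012, 0.2023]
tool_rot: [0.0, 0.648, 0.762, -0.0]
ft_force: [-0.3, 0.1, 0.0]
opening: 0.0109
grasp_force: 0.4
```

Request:
move_arm:
  targets:
    - {"dp": [-0.03, 0, 0.01], "roll": 0, "grip": 0.13}
    - {"dp": [-0.06, 0, 0.02], "roll": 0, "grip": 0.13}
    - {"dp": [-0.09, 0, 0.03], "roll": 0, "grip": 0.13}
    - {"dp": [-0.12, 0, 0.04], "roll": 0, "grip": 0.13}
    - {"dp": [-0.15, 0, 0.05], "roll": 0, "grip": 0.13}
    - {"dp": [-0.18, 0, 0.06], "roll": 0, "grip": 0.13}
    - {"dp": [-0.21, 0, 0.07], "roll": 0, "grip": 0.13}
    - {"dp": [-0.24, 0, 0.08], "roll": 0, "grip": 0.13}

```text
clock: 7.32
eef_pos: [0.6272, -0.1295, 0.1925]
tool_rot: [-0.0, 0.648, 0.762, -0.0]
ft_force: [-0.0, -0.2, -0.9]
opening: 0.0114
grasp_force: 0.5
```

```bash
python3 - <<'E'
from h import *
s=observe();print(s['eef_pos'],s['ft_force'])
c=camera('side')['color'][170:300,240:360,::-1];t=camera('wrist')['color'][:,:,::-1]
o=np.zeros((390,800,3),np.uint8);o[:,:360]=cv2.resize(c,(360,390));o[:315,370:790]=cv2.resize(t,(420,315));cv2.imwrite('pics/c3.png',o)
E
```

```text
[ 0.62715107 -0.12948133  0.19251898] [-0.01646173 -0.22453802 -0.9138466 ]
```

View pics/c3.png

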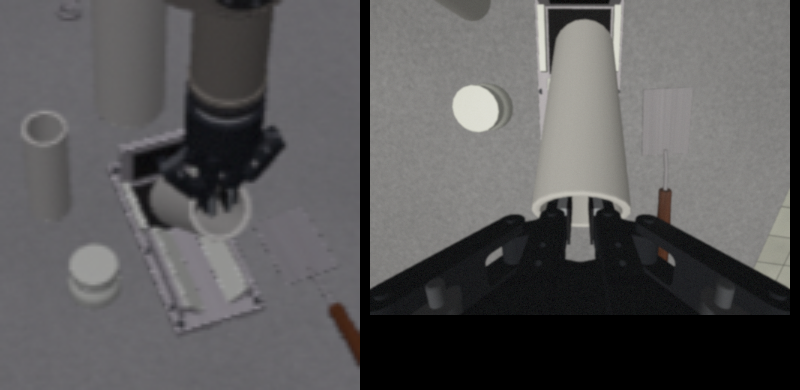

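The roll leans about 40° and hangs against the fingers, well centred. In the wrist view the upper rim is near (284,258) and the rear foot edge near (284,27). I'll solve the tilt and the foot slip from those two rays.

```bash
cat >> h.py <<'E'
from scipy.optimize import fsolve
D=np.array([-.16,.987,0]);STOP=np.array([.5994,.0315,.012])
def tilt(w,rim,foot,th0):
    # pivot x (cradle) and tilt from outer upper rim row and foot rear edge row
    p=cv2.undistortPoints(np.array([rim,foot],float).reshape(-1,1,2),w['intrinsics'],w['dist'])[:,0]
    def pr(x,z):
        c=w['R']@(STOP+D*x+[0,0,z])+w['t'];return c[1]/c[2]
    def f(v):
        x,t=v;c,s=np.cos(t),np.sin(t)
        return [pr(x+.066*c-.19*s,.066*s+.19*c)-p[0,1],pr(x+.066*c,.066*s)-p[1,1]]
    x,t=fsolve(f,[-.075,th0]);return x,np.degrees(t)
E
python3 - <<'E'
from h import *
w=camera('wrist');g=cv2.cvtColor(w['color'],cv2.COLOR_RGB2GRAY)
print(g[10:60:2,284].tolist());print(g[230:310:2,284].tolist())
for r in(252,256,260):
  for f in(25,28):print(r,f,tilt(w,(284,r),(284,f),.7))
E
```

```text
[151, 86, 33, 24, 21, 34, 33, 45, 123, 157, 163, 160, 162, 161, 160, 161, 163, 160, 161, 161, 164, 162, 162, 161, 164]
[163, 161, 164, 162, 163, 160, 161, 163, 161, 162, 161, 164, 173, 186, 190, 177, 168, 165, 164, 166, 162, 165, 164, 168, 163, 164, 165, 163, 165, 162, 164, 167, 164, 168, 174, 189, 167, 137, 130, 130]
252 25 (np.float64(-0.07311717379076839), np.float64(39.77760482045574))
252 28 (np.float64(-0.07558412866997596), np.float64(38.884471462266966))
256 25 (np.float64(-0.07273560769486835), np.float64(40.55444149671811))
256 28 (np.float64(-0.07522292134668981), np.float64(39.63552330805485))
260 25 (np.float64(-0.07232170331434426), np.float64(41.371893503244046))
260 28 (np.float64(-0.07483236587525335), np.float64(40.42357960473203))
```

Request:
move_arm:
  targets:
    - {"dp": [-0.03, 0, 0.015], "roll": 0, "grip": 0.13}
    - {"dp": [-0.06, 0, 0.03], "roll": 0, "grip": 0.13}
    - {"dp": [-0.09, 0, 0.045], "roll": 0, "grip": 0.13}
    - {"dp": [-0.12, 0, 0.06], "roll": 0, "grip": 0.13}
    - {"dp": [-0.15, 0, 0.075], "roll": 0, "grip": 0.13}
    - {"dp": [-0.18, 0, 0.09], "roll": 0, "grip": 0.13}
    - {"dp": [-0.21, 0, 0.105], "roll": 0, "grip": 0.13}
    - {"dp": [-0.24, 0, 0.12], "roll": 0, "grip": 0.13}

```text
clock: 8.48
eef_pos: [0.6318, -0.1578, 0.1781]
tool_rot: [-0.0, 0.648, 0.762, -0.0]
ft_force: [0.4, -1.3, -0.7]
opening: 0.0112
grasp_force: 0.7
```

```bash
cat > look.py <<'E'
from h import *
import sys
s=observe();o=s['eef_pos'];print(o.round(4),s['ft_force'].round(1),'s',((np.array([.6063,-.0094])-o[:2])@D[:2]*1000).round(1))
w=camera('wrist');g=cv2.cvtColor(w['color'],cv2.COLOR_RGB2GRAY)[:,281:288].mean(1)
r=np.arange(420)
f=int(np.argmax((g[:-3]<70)&(g[3:]>120)))+2 
b=[i for i in range(f+40,330) if g[i]>175 and g[i]>=g[i-3:i+4].max()]
print('foot row',f,'bright',[(i,int(g[i])) for i in b])
if b: print(tilt(w,(284,b[0]-3),(284,f),float(sys.argv[1])))
E
python3 look.py .85
```

```text
[ 0.6318 -0.1578  0.1781] [ 0.4 -1.3 -0.7] s 150.6
foot row 2 bright [(257, 189), (266, 175), (275, 176), (283, 187)]
(np.float64(-0.08974811407411888), np.float64(42.01518999039566))
```

```bash
cat >> look.py <<'E'
p=lambda q:cv2.undistortPoints(np.array([[q]],float),w['intrinsics'],w['dist'])[0,0,1]
from scipy.optimize import brentq
def pr(x,z):
    c=w['R']@(STOP+D*x+[0,0,z])+w['t'];return c[1]/c[2]
for x in(-.0735,-.06):
    print(x,np.degrees(brentq(lambda t:pr(x+.066*np.cos(t)-.19*np.sin(t),.066*np.sin(t)+.19*np.cos(t))-p((284,b[0]-3)),.3,1.65)))
c=camera('side')['color'][170:300,240:360,::-1];t=w['color'][:,:,::-1]
o=np.zeros((390,800,3),np.uint8);o[:,:360]=cv2.resize(c,(360,390));o[:315,370:790]=cv2.resize(t,(420,315));cv2.imwrite(f'pics/l{int(s["clock"]*10)}.png',o)
E
python3 look.py .85|tail -2;ls pics
```

```text
-0.0735 48.92129013907724
-0.06 55.391984545108315
c2.png
c3.png
crop0.png
l85.png
side0.png
t1.png
top0.png
w1.png
```

Request:
move_arm:
  targets:
    - {"dp": [-0.02, 0, 0.01], "roll": 0, "grip": 0.13}
    - {"dp": [-0.04, 0, 0.02], "roll": 0, "grip": 0.13}
    - {"dp": [-0.06, 0, 0.03], "roll": 0, "grip": 0.13}
    - {"dp": [-0.08, 0, 0.04], "roll": 0, "grip": 0.13}
    - {"dp": [-0.1, 0, 0.05], "roll": 0, "grip": 0.13}
    - {"dp": [-0.12, 0, 0.06], "roll": 0, "grip": 0.13}
    - {"dp": [-0.14, 0, 0.075], "roll": 0, "grip": 0.13}
    - {"dp": [-0.16, 0, 0.09], "roll": 0, "grip": 0.13}

```text
clock: 9.62
eef_pos: [0.6349, -0.1767, 0.1673]
tool_rot: [0.0, 0.648, 0.762, -0.0]
ft_force: [0.7, -2.1, -1.1]
opening: 0.0112
grasp_force: 0.9
```

```bash
python3 look.py .95
```

```text
[ 0.6349 -0.1767  0.1673] [ 0.7 -2.1 -1.1] s 169.7
foot row 2 bright [(45, 179), (49, 179), (54, 180), (61, 180), (72, 180), (73, 180), (79, 181), (89, 181), (94, 180), (99, 181), (104, 181), (110, 181), (113, 181), (117, 181), (119, 181), (123, 181), (127, 181), (133, 181), (139, 182), (146, 182), (151, 181), (156, 182), (161, 181), (170, 182), (176, 181), (180, 182), (185, 181), (189, 182), (193, 181), (200, 181), (204, 181), (209, 182), (213, 181), (217, 181), (218, 181), (225, 181), (230, 181), (236, 181), (241, 180), (246, 180), (254, 191), (261, 185), (268, 190)]
(np.float64(-0.1181292326480454), np.float64(21.275032802129584))
-0.0735 33.71008178880199
-0.06 37.45409565865736
```

```bash
sed -i 's/if g\[i\]>175 and/if i>230 and g[i]>np.median(g[120:230])+6 and/' look.py; python3 look.py .95
```

```text
[ 0.6346 -0.1772  0.1671] [-0.3 -1.8 -1.2] s 170.1
foot row 2 bright [(254, 191), (268, 190)]
(np.float64(-0.1150108786385936), np.float64(37.76152488894736))
-0.0735 54.96281243980705
-0.06 62.811355297701965
```

Request:
move_arm:
  targets:
    - {"dp": [-0.015, 0, 0.012], "roll": 0, "grip": 0.13}
    - {"dp": [-0.03, 0, 0.024], "roll": 0, "grip": 0.13}
    - {"dp": [-0.045, 0, 0.036], "roll": 0, "grip": 0.13}
    - {"dp": [-0.06, 0, 0.05], "roll": 0, "grip": 0.13}
    - {"dp": [-0.075, 0, 0.065], "roll": 0, "grip": 0.13}
    - {"dp": [-0.09, 0, 0.08], "roll": 0, "grip": 0.13}

```text
clock: 10.58
eef_pos: [0.6366, -0.1874, 0.1577]
tool_rot: [-0.0, 0.648, 0.762, -0.0]
ft_force: [0.4, -2.3, -1.6]
opening: 0.0111
grasp_force: 0.9
```

```bash
python3 look.py 1.0
```

```text
[ 0.6366 -0.1874  0.1577] [ 0.4 -2.3 -1.6] s 180.5
foot row 2 bright [(254, 194)]
(np.float64(-0.12966899400599385), np.float64(34.89474606266413))
-0.0735 58.3811677245665
-0.06 67.54752489075625
```

Request:
move_arm:
  targets:
    - {"dp": [-0.012, 0, 0.012], "roll": 0, "grip": 0.13}
    - {"dp": [-0.024, 0, 0.024], "roll": 0, "grip": 0.13}
    - {"dp": [-0.036, 0, 0.036], "roll": 0, "grip": 0.13}
    - {"dp": [-0.048, 0, 0.05], "roll": 0, "grip": 0.13}
    - {"dp": [-0.06, 0, 0.064], "roll": 0, "grip": 0.13}
    - {"dp": [-0.072, 0, 0.078], "roll": 0, "grip": 0.13}
    - {"dp": [-0.084, 0, 0.092], "roll": 0, "grip": 0.13}

```text
clock: 11.55
eef_pos: [0.6382, -0.1973, 0.1467]
tool_rot: [0.0, 0.648, 0.762, -0.0]
ft_force: [0.1, -1.8, -1.8]
opening: 0.0117
grasp_force: 1.0
```

```bash
python3 look.py 1.1
```

```text
[ 0.6382 -0.1973  0.1467] [ 0.1 -1.8 -1.8] s 190.6
foot row 2 bright []Traceback (most recent call last):
  File "look.py", line 15, in <module>
    print(x,np.degrees(brentq(lambda t:pr(x+.066*np.cos(t)-.19*np.sin(t),.066*np.sin(t)+.19*np.cos(t))-p((284,b[0]-3)),.3,1.65)))
                       ~~~~~~^^^^^^^^^^^^^^^^^^^^^^^^^^^^^^^^^^^^^^^^^^^^^^^^^^^^^^^^^^^^^^^^^^^^^^^^^^^^^^^^^^^^^^^^^^^^^^^^^^
    r = _zeros._brentq(f, a, b, xtol, rtol, maxiter, args, full_output, disp)
    fx = f(x, *args)
  File "look.py", line 15, in <lambda>
    print(x,np.degrees(brentq(lambda t:pr(x+.066*np.cos(t)-.19*np.sin(t),.066*np.sin(t)+.19*np.cos(t))-p((284,b[0]-3)),.3,1.65)))
                                                                                                              ~^^^
IndexError: list index out of range
```

```bash
python3 - <<'E'
from h import *
w=camera('wrist');t=w['color'][:,:,::-1];c=camera('side')['color'][170:300,240:360,::-1]
g=cv2.cvtColor(w['color'],cv2.COLOR_RGB2GRAY)[:,281:288].mean(1);print(g[236:290:2].astype(int))
o=np.zeros((390,800,3),np.uint8);o[:,:360]=cv2.resize(c,(360,390));o[:315,370:790]=cv2.resize(t,(420,315));cv2.imwrite('pics/c4.png',o)
E
```

```text
[195 194 195 195 194 194 194 194 194 197 183 140 133 134 132 132 133 133
 131 131 129 130 135 134 131 130 129]
```

View pics/c4.png

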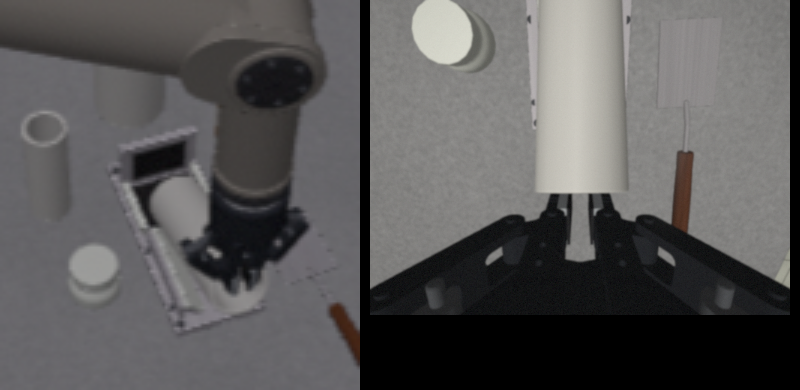

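The roll is steady at about 63°, still centred, with the upper rim at row 256 in the wrist view. I continue the same way.

```bash
sed -i 's/^b=.*/b=[i+3 for i in range(200,300) if g[i]>g[i+3]+25][:1]/' look.py; python3 look.py 1.1|tail -2
```

```text
-0.0735 62.3779676557045
-0.06 74.78560944750754
```

Request:
move_arm:
  targets:
    - {"dp": [-0.01, 0, 0.012], "roll": 0, "grip": 0.13}
    - {"dp": [-0.02, 0, 0.024], "roll": 0, "grip": 0.13}
    - {"dp": [-0.03, 0, 0.036], "roll": 0, "grip": 0.13}
    - {"dp": [-0.04, 0, 0.048], "roll": 0, "grip": 0.13}
    - {"dp": [-0.05, 0, 0.06], "roll": 0, "grip": 0.13}
    - {"dp": [-0.06, 0, 0.072], "roll": 0, "grip": 0.13}
    - {"dp": [-0.07, 0, 0.084], "roll": 0, "grip": 0.13}

```text
clock: 12.68
eef_pos: [0.6396, -0.2055, 0.1367]
tool_rot: [0.0, 0.648, 0.762, -0.0]
ft_force: [0.2, -2.0, -1.8]
opening: 0.0108
grasp_force: 1.1
```

```bash
python3 look.py 1.1
```

```text
[ 0.6396 -0.2055  0.1367] [ 0.2 -2.  -1.8] s 198.9
foot row 2 bright [(255, 149)]
(np.float64(-0.0837082350538925), np.float64(112.79493935312556))
-0.0735 64.56047344696132Traceback (most recent call last):
  File "look.py", line 15, in <module>
    print(x,np.degrees(brentq(lambda t:pr(x+.066*np.cos(t)-.19*np.sin(t),.066*np.sin(t)+.19*np.cos(t))-p((284,b[0]-3)),.3,1.65)))
                       ~~~~~~^^^^^^^^^^^^^^^^^^^^^^^^^^^^^^^^^^^^^^^^^^^^^^^^^^^^^^^^^^^^^^^^^^^^^^^^^^^^^^^^^^^^^^^^^^^^^^^^^^
    r = _zeros._brentq(f, a, b, xtol, rtol, maxiter, args, full_output, disp)
ValueError: f(a) and f(b) must have different signs
```

Request:
move_arm:
  targets:
    - {"dp": [-0.01, 0, 0.014], "roll": 0, "grip": 0.13}
    - {"dp": [-0.02, 0, 0.028], "roll": 0, "grip": 0.13}
    - {"dp": [-0.03, 0, 0.042], "roll": 0, "grip": 0.13}
    - {"dp": [-0.04, 0, 0.056], "roll": 0, "grip": 0.13}
    - {"dp": [-0.05, 0, 0.07], "roll": 0, "grip": 0.13}
    - {"dp": [-0.06, 0, 0.085], "roll": 0, "grip": 0.13}

```text
clock: 13.48
eef_pos: [0.6408, -0.2127, 0.1265]
tool_rot: [0.0, 0.648, 0.762, -0.0]
ft_force: [1.0, -2.7, -0.9]
opening: 0.011
grasp_force: 1.3
```

```bash
sed -i 's/for x in(-.0735,-.06)/for x in(-.08,-.0735)/' look.py; python3 look.py 1.2
```

```text
[ 0.6408 -0.2127  0.1265] [ 1.  -2.7 -0.9] s 206.2
foot row 2 bright [(247, 153)]
(np.float64(-0.16827765177465015), np.float64(26.142874962457174))
-0.08 60.36159575664996Traceback (most recent call last):
  File "look.py", line 15, in <module>
    print(x,np.degrees(brentq(lambda t:pr(x+.066*np.cos(t)-.19*np.sin(t),.066*np.sin(t)+.19*np.cos(t))-p((284,b[0]-3)),.3,1.65)))
                       ~~~~~~^^^^^^^^^^^^^^^^^^^^^^^^^^^^^^^^^^^^^^^^^^^^^^^^^^^^^^^^^^^^^^^^^^^^^^^^^^^^^^^^^^^^^^^^^^^^^^^^^^
    r = _zeros._brentq(f, a, b, xtol, rtol, maxiter, args, full_output, disp)
ValueError: f(a) and f(b) must have different signs
```

```bash
cat > rim.py <<'E'
from h import *
s=observe();o=s['eef_pos'];w=camera('wrist')
g=cv2.cvtColor(w['color'],cv2.COLOR_RGB2GRAY)[:,281:288].mean(1)
e=[i for i in range(200,330) if g[i]>g[i+3]+25];e=e[0]+1.5 if e else None
print(o.round(4),s['ft_force'].round(1),'edge',e)
q=cv2.undistortPoints(np.array([[[284,e]]],float),w['intrinsics'],w['dist'])[0,0];d=np.r_[q,1]@w['R'];c=-w['R'].T@w['t']
x=lambda p:(p-STOP)@D
for back in(0,.005,.01):
    xr=x(o)+.011+back;k=(xr-x(c))/(d@D);z=(c+k*d)[2];print('rim x',xr.round(4),'z above base',(z-.012).round(4),'tip above base',(o[2]-.037).round(4))
    # tilt from height only : .066 sin+.19 cos = z
    try:
        from scipy.optimize import brentq
        t=brentq(lambda t:.066*np.sin(t)+.19*np.cos(t)-(z-.012),.34,1.7);print('   tilt if foot on base',np.degrees(t),'pivot x',xr-.066*np.cos(t)+.19*np.sin(t))
    except ValueError: pass
E
python3 rim.py
```

```text
[ 0.6406 -0.2131  0.1262] [ 1.3 -2.8 -2.1] edge 244.5
rim x -0.237 z above base 0.0925 tip above base 0.0892
   tilt if foot on base 81.7791717986539 pivot x -0.058352224140226255
rim x -0.232 z above base 0.1047 tip above base 0.0892
   tilt if foot on base 77.80144310365941 pivot x -0.060198368898944726
rim x -0.227 z above base 0.1168 tip above base 0.0892
   tilt if foot on base 73.647463348719 pivot x -0.06323063706779736
```

```bash
python3 - <<'E'
from h import *
w=camera('wrist');t=w['color'][150:350,190:380,::-1];c=camera('side')['color'][215:285,275:345,::-1]
o=np.zeros((440,800,3),np.uint8);o[:,:380]=cv2.resize(t,(380,440)) if 0 else 0
o[:400,:380]=cv2.resize(t,(380,400),interpolation=cv2.INTER_CUBIC);o[:410,390:800]=cv2.resize(c,(410,410),interpolation=cv2.INTER_CUBIC);cv2.imwrite('pics/c5.png',o)
E
```

```text
(no output)
```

View pics/c5.png

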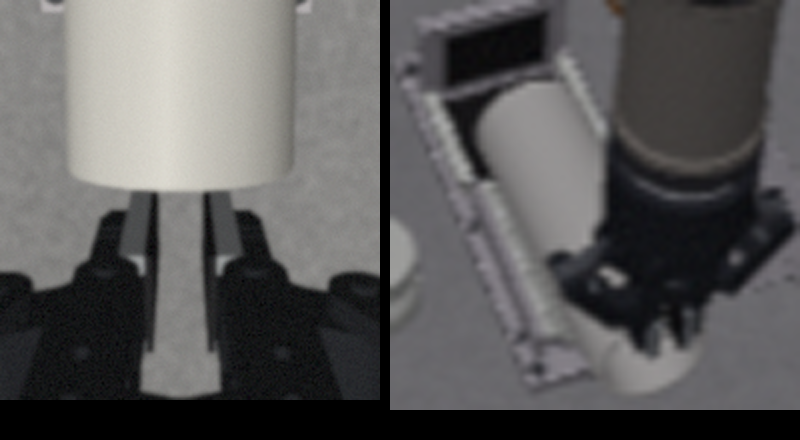

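The upper rim has slid down to within a few millimetres of the fingertips, at about 77° of tilt with the foot about 13 mm further back. In the crop the rim edge is at (180,190) with the fingers visible right down to it. I'll match the descent to the rim from here.

Request:
move_arm:
  targets:
    - {"dp": [-0.006, 0, 0.016], "roll": 0, "grip": 0.13}
    - {"dp": [-0.012, 0, 0.032], "roll": 0, "grip": 0.13}
    - {"dp": [-0.018, 0, 0.048], "roll": 0, "grip": 0.13}
    - {"dp": [-0.024, 0, 0.064], "roll": 0, "grip": 0.13}

```text
clock: 14.18
eef_pos: [0.6412, -0.2157, 0.1188]
tool_rot: [0.0, 0.648, 0.762, -0.0]
ft_force: [0.2, -3.7, -1.6]
opening: 0.0113
grasp_force: 1.6
```

```bash
python3 rim.py
```

```text
[ 0.6412 -0.2157  0.1188] [ 0.2 -3.7 -1.6] edge 242.5
rim x -0.2396 z above base 0.0823 tip above base 0.0818
   tilt if foot on base 84.99361327417277 pivot x -0.056123232981079574
rim x -0.2346 z above base 0.0947 tip above base 0.0818
   tilt if foot on base 81.05784991463963 pivot x -0.05720692307320094
rim x -0.2296 z above base 0.1071 tip above base 0.0818
   tilt if foot on base 76.97182079728516 pivot x -0.05940789734130164
```

Request:
move_arm:
  targets:
    - {"dp": [0, 0, 0.012], "roll": 0, "grip": 0.13}
    - {"dp": [0, 0, 0.024], "roll": 0, "grip": 0.13}
    - {"dp": [0, 0, 0.036], "roll": 0, "grip": 0.13}
    - {"dp": [0, 0, 0.048], "roll": 0, "grip": 0.13}

```text
clock: 14.72
eef_pos: [0.6413, -0.2156, 0.1131]
tool_rot: [0.0, 0.648, 0.762, -0.0]
ft_force: [1.8, -4.6, -1.7]
opening: 0.0114
grasp_force: 1.9
```

```bash
python3 rim.py
```

```text
[ 0.6413 -0.2156  0.1131] [ 1.8 -4.6 -1.7] edge 242.5
rim x -0.2396 z above base 0.0768 tip above base 0.0761
   tilt if foot on base 86.71075037591835 pivot x -0.05365030160425108
rim x -0.2346 z above base 0.0892 tip above base 0.0761
   tilt if foot on base 82.83213537922174 pivot x -0.054270579832372906
rim x -0.2296 z above base 0.1016 tip above base 0.0761
   tilt if foot on base 78.8187627419402 pivot x -0.05595514313085265
```

Request:
move_arm:
  targets:
    - {"dp": [0, 0, 0.01], "roll": 0, "grip": 0.13}
    - {"dp": [0, 0, 0.02], "roll": 0, "grip": 0.13}
    - {"dp": [0, 0, 0.03], "roll": 0, "grip": 0.13}
    - {"dp": [0, 0, 0.04], "roll": 0, "grip": 0.13}
    - {"dp": [0, 0, 0.05], "roll": 0, "grip": 0.13}
    - {"dp": [0, 0, 0.06], "roll": 0, "grip": 0.13}

```text
clock: 15.52
eef_pos: [0.6412, -0.2156, 0.1059]
tool_rot: [0.0, 0.648, 0.762, -0.0]
ft_force: [0.1, -5.3, -0.9]
opening: 0.0114
grasp_force: 2.3
```

```bash
python3 rim.py
```

```text
[ 0.6412 -0.2156  0.1059] [ 0.1 -5.3 -0.9] edge 242.5
rim x -0.2395 z above base 0.0697 tip above base 0.0689
   tilt if foot on base 88.89192182672869 pivot x -0.05084794314954125
rim x -0.2345 z above base 0.0821 tip above base 0.0689
   tilt if foot on base 85.07704087022849 pivot x -0.05090085644706771
rim x -0.2295 z above base 0.0945 tip above base 0.0689
   tilt if foot on base 81.1448864801917 pivot x -0.05196053142760412
```

Request:
move_arm:
  targets:
    - {"dp": [0, 0, 0.01], "roll": 0, "grip": 0.13}
    - {"dp": [0, 0, 0.02], "roll": 0, "grip": 0.13}
    - {"dp": [0, 0, 0.03], "roll": 0, "grip": 0.13}
    - {"dp": [0, 0, 0.04], "roll": 0, "grip": 0.13}
    - {"dp": [0, 0, 0.05], "roll": 0, "grip": 0.13}
    - {"dp": [0, 0, 0.06], "roll": 0, "grip": 0.13}

```text
clock: 16.32
eef_pos: [0.6421, -0.2155, 0.0994]
tool_rot: [0.001, 0.648, 0.762, 0.001]
ft_force: [-0.8, -4.4, 3.6]
opening: 0.0111
grasp_force: 2.3
```

```bash
python3 rim.py
```

```text
[ 0.6421 -0.2155  0.0994] [-0.8 -4.4  3.6] edge 245.5
rim x -0.2396 z above base 0.067 tip above base 0.0624
   tilt if foot on base 89.69237642831413 pivot x -0.04992221402624383
rim x -0.2346 z above base 0.0791 tip above base 0.0624
   tilt if foot on base 86.00967412654241 pivot x -0.04961852616391471
rim x -0.2296 z above base 0.0911 tip above base 0.0624
   tilt if foot on base 82.22269307012556 pivot x -0.05024416074589291
```

The wrist force has reversed (+3.6 N upwards), so the roll is resting on the rails with its foot about 50 mm from the end plate. I back off gently forward, then open the fingers to push on both sides of the end face.

Request:
move_arm:
  targets:
    - {"dp": [-0.005, 0, -0.01], "roll": 0, "grip": 0.13}
    - {"dp": [-0.012, 0, -0.01], "roll": 0, "grip": 0.13}
    - {"dp": [-0.02, 0, -0.01], "roll": 0, "grip": 0.13}
    - {"dp": [-0.04, 0, -0.01], "roll": 0, "grip": 0.13}
    - {"dp": [-0.1, 0, -0.01], "roll": 0, "grip": 0.13}
    - {"dp": [-0.2, 0, -0.01], "roll": 0, "grip": 0.54}
    - {"dp": [-0.25, 0, -0.01], "roll": 0, "grip": 0.54}
    - {"dp": [-0.25, 0, -0.01], "roll": 0, "grip": 0.54}

```text
clock: 17.38
eef_pos: [0.6458, -0.2464, 0.0997]
tool_rot: [0.0, 0.649, 0.761, -0.0]
ft_force: [-1.1, 0.7, -0.2]
opening: 0.046
grasp_force: 0.0
```

```bash
python3 - <<'E'
from h import *
w=camera('wrist');t=w['color'][:,:,::-1];c=camera('side')['color'][180:300,265:365,::-1];s=observe();print(s['eef_pos'],s['ft_force'],s['opening'])
o=np.zeros((430,800,3),np.uint8);o[:315,:420]=cv2.resize(t,(420,315));o[:430,430:788]=cv2.resize(c,(358,430),interpolation=cv2.INTER_CUBIC);cv2.imwrite('pics/c6.png',o)
E
```

```text
[ 0.64599115 -0.24474431  0.09987686] [ 0.27532185 -0.0157094   0.19440537] 0.04598927109760681
```

View pics/c6.png

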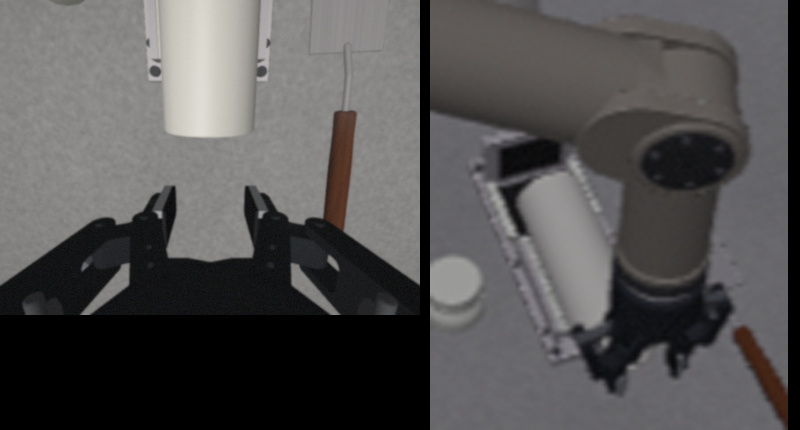

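The roll lies in the V rails, centred, with its end edge at pic (209,133), and the fingers are clear. I lower the open fingers and push it home.

Request:
move_arm:
  targets:
    - {"dp": [0, 0, 0.15], "roll": 0, "grip": 0.54}
    - {"dp": [0, 0, 0.29], "roll": 0, "grip": 0.54}
    - {"dp": [0.08, 0, 0.29], "roll": 0, "grip": 0.54}
    - {"dp": [0.15, 0, 0.29], "roll": 0, "grip": 0.54}
    - {"dp": [0.19, 0, 0.29], "roll": 0, "grip": 0.54}
    - {"dp": [0.23, 0, 0.29], "roll": 0, "grip": 0.54}
    - {"dp": [0.26, 0, 0.29], "roll": 0, "grip": 0.54}
    - {"dp": [0.29, 0, 0.29], "roll": 0, "grip": 0.54}

```text
clock: 18.48
eef_pos: [0.6413, -0.2144, 0.066]
tool_rot: [0.003, 0.649, 0.761, -0.001]
ft_force: [2.5, -5.9, -0.9]
opening: 0.0461
grasp_force: 2.8
```

Request:
move_arm:
  targets:
    - {"dp": [0.03, 0, 0], "roll": 0, "grip": 0.54}
    - {"dp": [0.06, 0, 0], "roll": 0, "grip": 0.54}
    - {"dp": [0.09, 0, 0], "roll": 0, "grip": 0.54}
    - {"dp": [0.12, 0, 0], "roll": 0, "grip": 0.54}

```text
clock: 18.98
eef_pos: [0.6392, -0.201, 0.0661]
tool_rot: [0.003, 0.649, 0.761, -0.001]
ft_force: [2.4, -5.2, -0.3]
opening: 0.0461
grasp_force: 2.9
```

Request:
move_arm:
  targets:
    - {"dp": [0.03, 0, 0], "roll": 0, "grip": 0.54}
    - {"dp": [0.06, 0, 0], "roll": 0, "grip": 0.54}
    - {"dp": [0.09, 0, 0], "roll": 0, "grip": 0.54}
    - {"dp": [0.12, 0, 0], "roll": 0, "grip": 0.54}
    - {"dp": [0.15, 0, 0], "roll": 0, "grip": 0.54}
    - {"dp": [0.18, 0, 0], "roll": 0, "grip": 0.54}
    - {"dp": [0.2, 0, 0], "roll": 0, "grip": 0.54}

```text
clock: 19.85
eef_pos: [0.6355, -0.1778, 0.0664]
tool_rot: [0.004, 0.649, 0.761, -0.001]
ft_force: [1.9, -6.3, 0.1]
opening: 0.046
grasp_force: 3.3
```

Request:
move_arm:
  targets:
    - {"dp": [0.015, 0, 0], "roll": 0, "grip": 0.54}
    - {"dp": [0.03, 0, 0], "roll": 0, "grip": 0.54}

```text
clock: 20.1
eef_pos: [0.635, -0.1746, 0.0664]
tool_rot: [0.004, 0.649, 0.761, -0.001]
ft_force: [2.9, -5.5, 1.6]
opening: 0.0463
grasp_force: 3.4
```

Request:
move_arm:
  targets:
    - {"dp": [0.012, 0, 0], "roll": 0, "grip": 0.54}
    - {"dp": [0.025, 0, 0], "roll": 0, "grip": 0.54}

```text
clock: 20.35
eef_pos: [0.6345, -0.1719, 0.0665]
tool_rot: [0.004, 0.649, 0.76, -0.001]
ft_force: [1.7, -7.2, 0.4]
opening: 0.046
grasp_force: 3.4
```

Request:
move_arm:
  targets:
    - {"dp": [0.012, 0, 0], "roll": 0, "grip": 0.54}
    - {"dp": [0.024, 0, 0], "roll": 0, "grip": 0.54}

```text
clock: 20.6
eef_pos: [0.6341, -0.1691, 0.0665]
tool_rot: [0.004, 0.649, 0.76, -0.001]
ft_force: [1.8, -6.7, 1.7]
opening: 0.0463
grasp_force: 3.5
```

Request:
move_arm:
  targets:
    - {"dp": [0.01, 0, 0], "roll": 0, "grip": 0.54}
    - {"dp": [0.016, 0, 0], "roll": 0, "grip": 0.54}

```text
clock: 20.85
eef_pos: [0.6338, -0.1672, 0.0666]
tool_rot: [0.004, 0.649, 0.76, -0.001]
ft_force: [1.5, -6.9, 1.4]
opening: 0.046
grasp_force: 3.5
```

Request:
move_arm:
  targets:
    - {"dp": [0.008, 0, 0], "roll": 0, "grip": 0.54}
    - {"dp": [0.016, 0, 0], "roll": 0, "grip": 0.54}

```text
clock: 21.1
eef_pos: [0.6335, -0.1655, 0.0666]
tool_rot: [0.004, 0.649, 0.76, -0.001]
ft_force: [1.4, -6.8, 1.7]
opening: 0.046
grasp_force: 3.5
```

Request:
move_arm:
  targets:
    - {"dp": [0.01, 0, 0], "roll": 0, "grip": 0.54}
    - {"dp": [0.02, 0, 0], "roll": 0, "grip": 0.54}

```text
clock: 21.35
eef_pos: [0.6333, -0.1645, 0.0666]
tool_rot: [0.005, 0.65, 0.76, -0.002]
ft_force: [2.2, -9.5, 0.6]
opening: 0.0461
grasp_force: 4.8
```

Request:
move_arm:
  targets:
    - {"dp": [0.01, 0, 0], "roll": 0, "grip": 0.54}
    - {"dp": [0.02, 0, 0], "roll": 0, "grip": 0.54}

```text
clock: 21.6
eef_pos: [0.6332, -0.1644, 0.0667]
tool_rot: [0.006, 0.65, 0.76, -0.003]
ft_force: [4.0, -11.9, 0.4]
opening: 0.0462
grasp_force: 6.1
```

Request:
move_arm:
  targets:
    - {"dp": [0.01, 0, 0], "roll": 0, "grip": 0.54}
    - {"dp": [0.02, 0, 0], "roll": 0, "grip": 0.54}

```text
clock: 21.85
eef_pos: [0.6331, -0.1644, 0.0668]
tool_rot: [0.008, 0.65, 0.76, -0.004]
ft_force: [3.9, -14.2, -0.7]
opening: 0.0461
grasp_force: 7.5
```

The motion has stopped and the force is climbing, so the foot is against the end plate. I withdraw, rise and check.

Request:
move_arm:
  targets:
    - {"dp": [-0.03, 0, 0], "roll": 0, "grip": 0.54}
    - {"dp": [-0.1, 0, 0], "roll": 0, "grip": 0.54}
    - {"dp": [-0.25, 0, 0], "roll": 0, "grip": 0.54}
    - {"dp": [-0.45, 0, -0.2], "roll": 0, "grip": 0.54}
    - {"dp": [-0.7, 0, -0.6], "roll": 0, "grip": 0.54}
    - {"dp": [-0.7, 0, -1], "roll": 0, "grip": 0.54}
    - {"dp": [-0.7, 0, -1], "roll": 0, "grip": 0.54}

```text
clock: 22.72
eef_pos: [0.6474, -0.2364, 0.1906]
tool_rot: [0.004, 0.648, 0.761, 0.003]
ft_force: [0.6, 0.9, 0.0]
opening: 0.0465
grasp_force: 0.0
```

Request:
move_arm:
  targets:
    - {"dp": [0, 0, -0.5], "roll": 0, "grip": 0.54}
    - {"dp": [0, 0, -0.9], "roll": 0, "grip": 0.54}
    - {"dp": [0, 0, -0.9], "roll": 0, "grip": 0.54}

```text
clock: 23.1
eef_pos: [0.6464, -0.2351, 0.2978]
tool_rot: [0.004, 0.648, 0.762, 0.002]
ft_force: [-0.7, 0.0, -0.3]
opening: 0.046
grasp_force: 0.0
```

```bash
python3 - <<'E'
from h import *
w=camera('wrist');t=w['color'][:,:,::-1];c=camera('side')['color'][170:310,235:375,::-1];s=observe();print(s['eef_pos'],s['ft_force'])
o=np.zeros((420,800,3),np.uint8);o[:315,:420]=cv2.resize(t,(420,315));o[:370,430:800]=cv2.resize(c,(370,370),interpolation=cv2.INTER_CUBIC);cv2.imwrite('pics/c7.png',o)
E
```

```text
[ 0.64434422 -0.23498971  0.29238227] [ 0.81924957  0.19311538 -0.69724695]
```

View pics/c7.png

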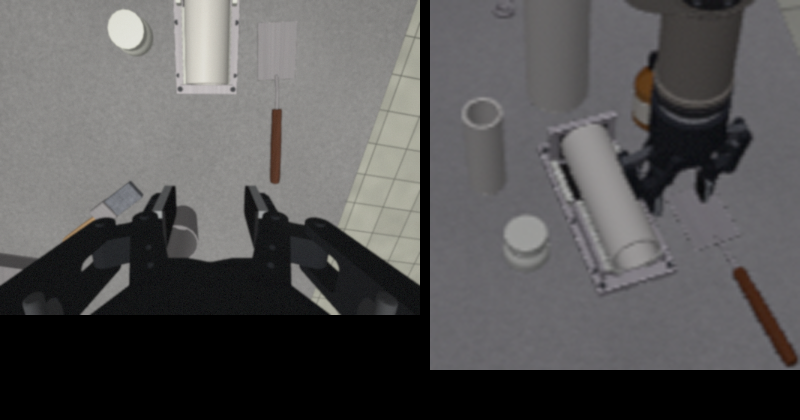

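The roll lies level in the rails with its foot at the end plate. Its front end (pic row 84) sits just behind the base plate's front edge (row 93), and the neighbouring things still visible stand where they were. The hand is clear, so I'm handing in.

```bash
python3 -c "
from bench import *
print(finish_job())"
```

```text
the job is handed in; nothing more can be done
None
```

I tipped the roll and eased it down onto the rails, then pushed it home until it stopped firmly at the end plate, withdrew the hand clear and handed the job in; `finish_job()` returned no verdict.

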